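Hold the spice mill's bayonet lid at pulse

ROBOT

A 6-joint arm with a two-finger parallel gripper is mounted at the origin on a cart in front of the work surface, level with it; the furniture and walls round the work are solid. World frame = base frame: x ahead of the robot, y to its left, z up, the work surface at z = 0. Lengths are in m, angles in rad, forces in N, time in s.
With the tool pointing down it reaches from about 0.375 to 0.9 m from the base axis. Payload 3.1 kg.
Tool frame: the origin (TCP) lies at the very end of the fingers, on their centre line; the grasp point (between the pads) lies 19 mm behind it; z points along the fingers, y is the direction in which the jaws open and shut (so a half turn about z gives the same grasp; the last joint's range is limited). The gripper opens to 85 mm and grips with 20 to 120 N. Pads are 22 mm wide; open, the fingers measure 114 mm over their backs; the gripper's body (76 mm by 85 mm) begins 54 mm behind the grasp point. The pads swing forward as they close: fully open they stand 13 mm farther back than shut.
Start: joints at [1.089, 0.527, 1.433, -0, 1.181, -0.178], TCP at [0.186, 0.597, 0.208] pointing down, gripper open.
Joint ranges: [-3.08, 3.08], [-0.75, 2.2], [0.22, 2.44], [-1.43, 4.57], [0, 2.65], [-2.85, 2.85]. Speed limits (rad/s): [2.79, 2.79, 3.14, 3.14, 3.14, 3.14].

INTERFACE

Orientations are given as a unit quaternion [x, y, z, w].
In Python, from station import manip gives the robot as it stands. The module is installed in compiled form; this text tells all that it offers.
- The arm moves only by the tool send_rows, never from a script. Its argument "commands" is a list of rows, each an object with "delta_pos": the shift along the world's x, y, z in cm, a list of three; "yaw": the turn about the world's z in rad. A call has 1 to 10 rows; each row shifts and turns the pose as measured when the row begins; what a row does not reach is not made up. A row lasts 1/8 s, in which the tool goes at most 62.5 mm and 10.7 degrees, less where a joint would pass 70% of its speed; a pose out of reach is approached as far as the arm can. A call is refused whole if a number of a shift passes 6.25 or a number of a turn 0.188, either way. A call with a gripper value outside its range is refused whole. "grip" is the closure, from -1 (fully open) to 1 (shut), set as the call begins (left out, the last holds). The fingers move at their own pace and stop on an object; "force" is the grip in N (left out, the last holds). Time passes only in rows, so rows that do not move let the fingers close. It gives the time, the measured TCP pose, the force and the opening at its end, in the units of the state.
- manip.sense(): the state, without advancing time (a new reading comes with each control period).
- manip.snapshot(name): name is "scene" or "top" or "wrist"; returns the picture (384x512x3 uint8, blue, green, red); there is no depth.
- manip.get_calibration(name): a dict with "fx", "fy", "cx", "cy" (pixels), "world_to_cam" (4x4, takes a point from world to camera coordinates); the wrist camera has in their place "mount" (4x4, takes a point from camera to tool coordinates, whose origin is the TCP and whose axes are the flange's). Camera axes: x right, y down, z forward; pixel columns grow to the right and rows downward; lengths in m; the calibration is good to about 2 mm. A picture is of the moment at which its call begins: read the wrist's pose just before it. get_calibration takes no time and is no camera call.
- manip.sign_off(): hands the job in, once; it reports no verdict.
The state is a dict: "t": time; "q": joint angles; "qd": joint speeds; "tau": joint torques, N m; "tcp_pos": TCP position; "tool_rot": TCP orientation; "force": force on the tool from outside, world axes, zero at the start; "ft_torque": the same for the moment, N m; "finger_gap": opening from 0.0 (shut) to 1.0 (fully open).
Only numpy, scipy, OpenCV 4.12 (cv2) and the standard library are available. Lean on these libraries where they do the work, as an engineer would, in place of code of your own. Each camera call takes 0.05 s, during which the arm holds its last target. There are 200 camera calls.

TASK

Set the spice mill running in pulse. First push its slider along until the grip is level with the little steel rider beside the track. Then put the lid into the mill's collar, lugs down through the slots until it is fully seated, and turn it clockwise half-way to the lock, to the two dots (45 degrees), never on towards the lock; it springs back if let go, so finish still gripping the lid and holding it there, with the slider where you set it and the cups, glass and shaker round about left alone.

Things in the scene. Friction and masses are not known exactly. Their poses are not given: they have to be found in the camera images.
- mill: Spice mill, fixed to the worktop: black housing 180 (x) x 140 (y) x 45 mm high; an aluminium collar 100 mm across on its far part rises to 71 mm above the worktop, a slider lies along y on its near part. Origin: centre of its underside. Axes: z up, x from slider to collar, y left.
- socket (a point): Centre of the collar's mouth, level with its top face, 71 mm above the worktop; axes as the mill. An inward flange 9.5 mm thick leaves a round hole 65 mm across, widened by two slots for the lid's lugs, at +x and -x, each at least 16 mm wide and reaching 42 mm from the axis. Seated, the lid's shoulder rests on this face.
- half_mark (a point): The two raised dots on the collar's rim, 45 degrees clockwise of the +x slot: half-way, pulse. One dot stands at each slot (bar grip lies over it to enter), a short raised bar at 90 degrees clockwise (end of the turn, lock). The same marks repeat half a turn on, on the other side. Point 47 mm from the collar's axis; axes as the mill.
- lid_grip (a point): Centre of the dark wooden bar grip of the loose lid, on the lid's axis, 45 mm above its underside. Bar 60 mm long (point's x), 16 wide (y), 30 high, on a black round cap 84 mm across, cap top 15 mm below this point. The lid starts standing on its plug on the worktop, bar up; about 0.15 kg; same after half a turn. Seated, this point is 27 mm above socket.
- lid_shoulder (a point): Centre of the shoulder (underside of the lid's cap), 18 mm above the lid's underside, 27 mm below lid_grip; same axes. Below it a round plug 60 mm across, 18 mm deep, with a tapered foot and two lugs at the foot, 12 mm wide, 6 high, out to 38 mm from the axis, under the ends of the bar. Seated, it coincides with socket.
- twist_ring (a joint): Turn of the drive ring in the collar, rad, clockwise from above: 0 at the slots, 0.785 half-way at the two dots, 1.571 end (lock). With the lid fully down its lugs sit between the ring's pins (0.05 rad play) and turn it; a light spring (0.09 N m half-way) turns it back when let go. Once turned, the lugs lie under the flange.
- slider_grip (a point): Centre of the slider's grip, an upright grey block 20 (x) x 14 (y) x 30 mm high, from 49 to 79 mm above the worktop, on a track along the mill's y, 97 mm from the collar's axis; deck 45 mm above the worktop. Slides 70 mm along y with about 1.5 N friction and stays where left; starts near the -y end. A line marks its middle. Axes as the mill.
- rider_mark (a point): Top of the body of a small steel rider, 9 x 10 x 4 mm with a short pin, on a rail 22 mm from the slider's track towards the collar. Shows the wanted place of the slider along the mill's y; differs from run to run; stiff, stays put. Axes as the mill.
- the_espresso_cup_1: Bystander: dark green espresso cup with a handle, 63x88x49 mm; origin at its underside. Leave it alone.
- the_shot_glass: Bystander: clear shot glass, 47 mm across, 58 mm high; origin at its underside. Leave it alone.
- the_dosing_cup: Bystander: plain steel cup without a handle, 57 mm across, 56 mm high; origin at its underside. Leave it alone.
- the_espresso_cup_2: Bystander: cream espresso cup with a handle, 58x87x55 mm; origin at its underside. Leave it alone.
- the_cocoa_shaker: Bystander: glass shaker with a domed metal top, 44 mm across, 90 mm high; origin at its underside. Leave it alone.
Not all that is in view belongs to the job. What is shaped like the part that bears lid_grip but blue or orange is not meant.

How it is judged:
By the outcome, as a careful person would: the job done as asked, in the order asked, and still so for the second after the job is handed in, while the arm keeps its last pose, push and grip.
It also fails if it takes over 50 s, if anything falls off the work surface, if the arm or the gripper's body presses on something with over 40 N, if the wrist force passes 120 N, or if a joint passes its speed limit or range.

## Working session

There is one attempt and no reset: what is moved stays moved. The work goes in short steps, Python scripts to look and compute and a tool call to move; the robot and the scene stay as the last step left them, time stands still between calls to the robot, and variables do not carry over. Pictures are saved under pics/ and viewed, about 8 in all and at most 12, crops included, and the job is handed in when it is done.

Besides the shell and the picture viewer there is one more tool, called after ">>>" as name(argument=value, ...) on one line, values as JSON. send_rows: Moves the arm, as the interface text tells. Its arguments: {"type":"object","properties":{"commands":{"type":"array","items":{"type":"object","properties":{"delta_pos":{"type":"array","items":{"type":"number"}},"yaw":{"type":"number"}}}},"grip":{"type":"number"},"force":{"type":"number"}},"required":["commands"]}

```bash
mkdir -p pics
python3 - <<'E'
from station import manip
import cv2,numpy as np
s=manip.sense();print(s['tcp_pos'],s['tool_rot'],s['force'],s['finger_gap'])
a=manip.snapshot('scene');b=manip.snapshot('top')
cv2.imwrite('pics/scene.png',a);cv2.imwrite('pics/top.png',b)
cv2.imwrite('pics/both.png',cv2.resize(np.vstack([a,b]),None,fx=1,fy=1)[:, :])
for n in('scene','top'):
  c=manip.get_calibration(n);print(n,c['fx'],c['fy'],c['cx'],c['cy'],np.round(c['world_to_cam'],3).tolist())
print(manip.get_calibration('wrist'))
E
```

```text
[0.18598272 0.59587719 0.20742599] [ 1.50817771e-01  9.88560974e-01 -1.03855174e-03 -3.49164516e-04] [-0.32965246  0.30171121  0.21010935] 1.0014111100141732
scene 451.4673999636019 451.4673999636019 254.30485322816304 195.54497341366312 [[-0.682, -0.731, 0.007, 0.394], [-0.32, 0.29, -0.902, 0.189], [0.658, -0.617, -0.432, 0.99], [0.0, 0.0, 0.0, 1.0]]
top 383.5729365130365 383.5729365130365 249.72596412968306 194.83327632644296 [[0.164, -0.986, 0.009, -0.001], [-0.878, -0.15, -0.454, 0.48], [0.449, 0.067, -0.891, 1.026], [0.0, 0.0, 0.0, 1.0]]
{'fx': 304.6117186694165, 'fy': 304.6117186694165, 'cx': 253.9724830779737, 'cy': 193.57954322867832, 'mount': array([[-3.70903008e-04, -9.50242486e-01, -3.11510963e-01,
         7.94220733e-02],
       [ 9.99999853e-01, -2.29133054e-04, -4.91703371e-04,
        -3.72999443e-04],
       [ 3.95859975e-04, -3.11511099e-01,  9.50242431e-01,
        -1.64925412e-01],
       [ 0.00000000e+00,  0.00000000e+00,  0.00000000e+00,
         1.00000000e+00]])}
```

View pics/top.png

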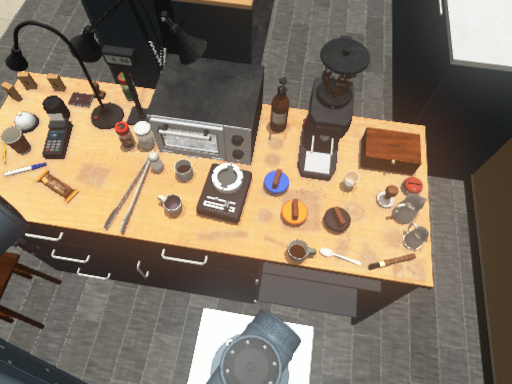

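View pics/scene.png

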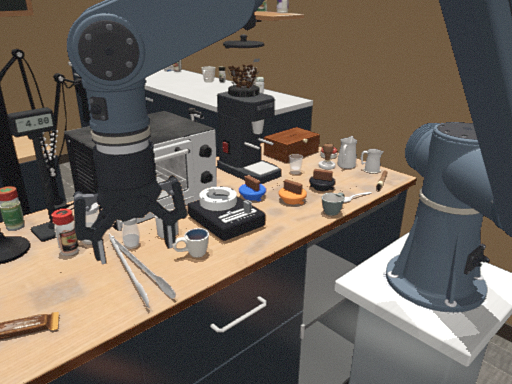

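The views show the mill at about (225,190) in top, with its collar at (229,178). Lid candidates in top are the blue cap (276,182), the orange cap (294,212) and the black cap with a dark bar (337,218). I choose the black one. I'll check it in a crop and take rough positions.

```bash
cat > h.py <<'E'
from station import manip
import cv2,numpy as np
from scipy.spatial.transform import Rotation as R
def cam(n,s=None):
    c=manip.get_calibration(n);K=np.array([[c['fx'],0,c['cx']],[0,c['fy'],c['cy']],[0,0,1]])
    if n=='wrist':
        T=np.eye(4);T[:3,:3]=R.from_quat(s['tool_rot']).as_matrix();T[:3,3]=s['tcp_pos'];W=np.linalg.inv(T@c['mount'])
    else: W=np.array(c['world_to_cam'])
    return K,W
def ray(n,uv,z,s=None):
    K,W=cam(n,s);d=W[:3,:3].T@np.linalg.solve(K,[uv[0],uv[1],1]);o=-W[:3,:3].T@W[:3,3]
    return o+d*(z-o[2])/d[2]
def proj(n,p,s=None):
    K,W=cam(n,s);q=K@(W[:3,:3]@np.array(p)+W[:3,3]);return q[:2]/q[2]
E
python3 - <<'E'
from h import *
im=cv2.imread('pics/top.png');c=im[140:260,180:380]
cv2.imwrite('pics/crop1.png',cv2.resize(c,None,fx=4,fy=4,interpolation=cv2.INTER_CUBIC))
print('lid',ray('top',(337,218),.035),'collar',ray('top',(229,178),.071))
for p in [(215,163),(252,168),(198,214),(236,220)]: print(ray('top',p,.045))
E
```

```text
lid [ 0.47956121 -0.19766924  0.035     ] collar [0.54383379 0.15616765 0.071     ]
[0.60641939 0.21644519 0.045     ]
[0.6080839  0.09229181 0.045     ]
[0.41615814 0.23053676 0.045     ]
[0.41598663 0.11085971 0.045     ]
```

View pics/crop1.png

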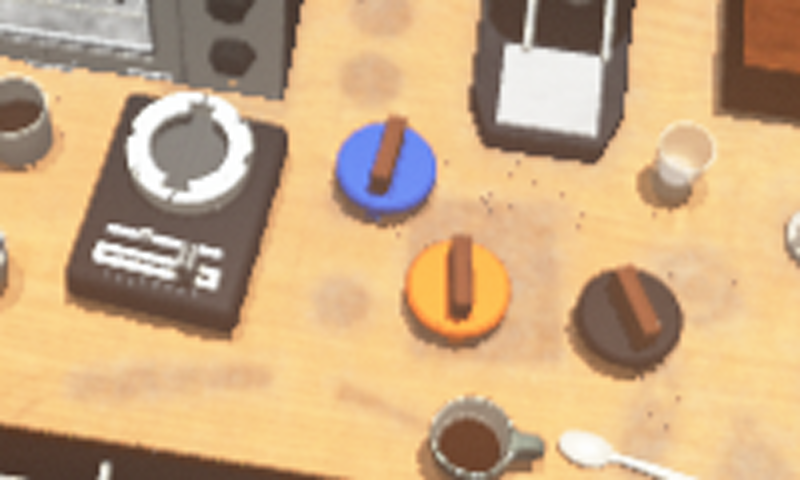

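Crop: collar centre is at crop (190,150), with slots at about (208,105) and (172,190). The slider is at the right (-y) end, at (210,275). The black lid at (630,320) is the right one, with its bar running from (625,270) to (650,330). Next I move over the mill.

>>> send_rows(commands=[{"delta_pos":[2.6,-4.6,0],"yaw":0.022},{"delta_pos":[2.6,-4.6,0],"yaw":0.022},{"delta_pos":[2.6,-4.6,0],"yaw":0.022},{"delta_pos":[2.6,-4.6,0],"yaw":0.022},{"delta_pos":[2.6,-4.6,0],"yaw":0.022},{"delta_pos":[2.6,-4.6,0],"yaw":0.022},{"delta_pos":[2.6,-4.6,0],"yaw":0.022},{"delta_pos":[2.6,-4.6,0],"yaw":0.022},{"delta_pos":[2.6,-4.6,0],"yaw":0.022},{"delta_pos":[2.6,-4.6,0],"yaw":0.022}])

```text
t: 1.35
tcp_pos: [0.4491, 0.1239, 0.2047]
tool_rot: [0.033, 0.999, -0.001, -0.001]
force: [0.7, 0.5, 0.3]
finger_gap: 1.0
```

>>> send_rows(commands=[{"delta_pos":[0.3,0.8,-3.2],"yaw":0.0},{"delta_pos":[0.3,0.8,-3.2],"yaw":0.0},{"delta_pos":[0,0,0],"yaw":0}])

```text
t: 1.72
tcp_pos: [0.4589, 0.1351, 0.1395]
tool_rot: [0.038, 0.999, -0.001, 0.001]
force: [-0.6, -0.8, -0.1]
finger_gap: 0.998
```

Run:
```python
from h import *
import pickle
s=manip.sense();im=manip.snapshot('wrist');cv2.imwrite('pics/w1.png',im);pickle.dump(s,open('w1.pkl','wb'))
print(s['tcp_pos'],s['tool_rot'])
cv2.imwrite('pics/w1b.png',cv2.resize(im,(800,600),interpolation=cv2.INTER_CUBIC))
```

```text
[0.45894774 0.13512029 0.13952496] [ 3.82554447e-02  9.99266585e-01 -1.38807033e-03  9.41449068e-04]
```

View pics/w1b.png

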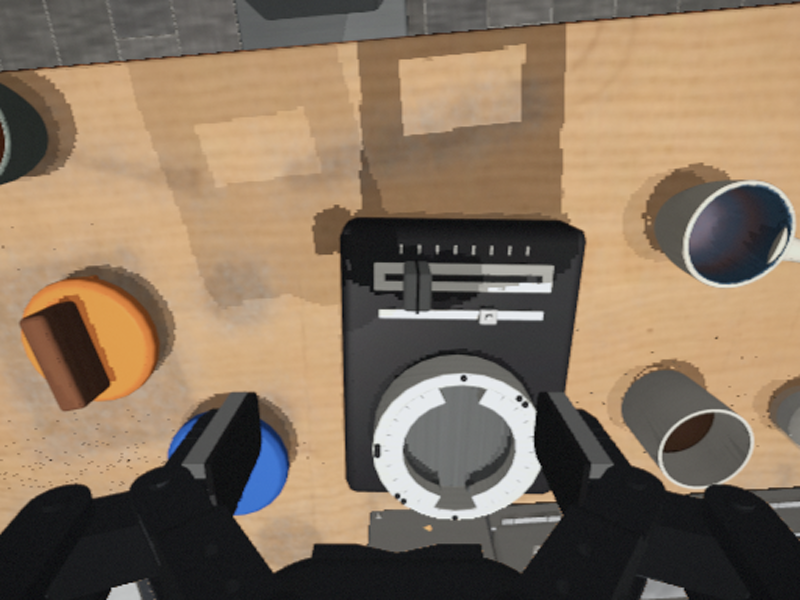

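Image w1: mill squarely in view, slider grip at (418,285), rider at (488,316), collar slot dots at (463,379) and (455,517), two-dot marks at (522,402) and (400,497), lock bar at (377,451). I'll enlarge it for precision.

Run:
```python
from h import *
im=cv2.imread('pics/w1.png')
cv2.imwrite('pics/w1c.png',cv2.resize(im[145:215,228:363],None,fx=5.5,fy=5.5,interpolation=cv2.INTER_CUBIC))
```

```text
(no output)
```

View pics/w1c.png

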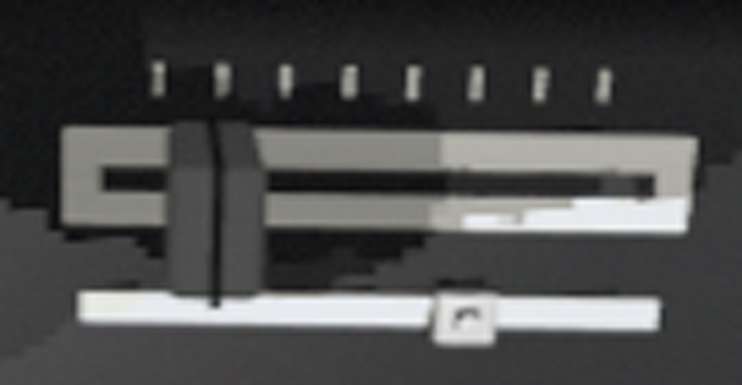

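Crop: slider top face spans columns 168–265 and rows 165–297, with its centre line at column 217. The rider body centre is at (464,318).

Run:
```python
from h import *
import pickle
s=pickle.load(open('w1.pkl','rb'));k=.64
f=lambda u,v,z:ray('wrist',(u,v),z,s)
d1=f(463*k,379*k,.072);d2=f(455*k,517*k,.072);t1=f(522*k,402.5*k,.072);t2=f(400*k,497.5*k,.072)
c=(d1+d2)/2;ct=(t1+t2)/2;print('c',c,ct,np.linalg.norm(d1-d2),np.linalg.norm(t1-t2))
ax=d2-d1;yaw=np.arctan2(ax[1],ax[0]);tt=t2-t1
print('yaw',np.degrees(yaw),'from two dots',np.degrees(np.arctan2(tt[1],tt[0]))+45)
for n,u,v,z in [('slider',267.5,187,.079),('rider',228+464/5.5,145+57.5,.051),('trackL',228+62/5.5,145+175/5.5,.046),('trackR',228+692/5.5,145+185/5.5,.046)]:
  p=f(u,v,z);r=(p-c)[:2];
  for y in (yaw,np.radians(-5)):
    X=np.array([np.cos(y),np.sin(y)]);print(n,p,'mill xy rel collar',r@X,r@[-X[1],X[0]])
# collar ring: bright fit
m=R.from_quat(s['tool_rot']).as_matrix();print('tooly',np.degrees(np.arctan2(m[1,1],m[0,1])),m[:,2])
```

```text
c [0.54812072 0.16307219 0.072     ] [0.54818197 0.16303915 0.072     ] 0.09259821237311622 0.09278073461547899
yaw -4.89740921497214 from two dots -5.787701227420776
slider [0.44883801 0.14563582 0.079     ] mill xy rel collar -0.09743167020521441 -0.025848656428307706
slider [0.44883801 0.14563582 0.079     ] mill xy rel collar -0.0973852308104414 -0.0260230708818813
rider [0.47477123 0.18479759 0.051     ] mill xy rel collar -0.07493644167059052 0.015384102877369408
rider [0.47477123 0.18479759 0.051     ] mill xy rel collar -0.07496386748955763 0.015249901068510024
trackL [0.4478213  0.12218123 0.046     ] mill xy rel collar -0.0964423069966417 -0.049304421299057447
trackL [0.4478213  0.12218123 0.046     ] mill xy rel collar -0.0963538705613131 -0.04947702665200445
trackR [0.45709916 0.22229013 0.046     ] mill xy rel collar -0.09574480222994225 0.051231067641305056
trackR [0.45709916 0.22229013 0.046     ] mill xy rel collar -0.09583638033274461 0.051059550041458984
tooly 85.61501895317966 [ 0.00177531 -0.00284614 -0.99999437]
```

>>> send_rows(commands=[{"delta_pos":[-0.5,0.5,-1.5],"yaw":-0.008},{"delta_pos":[-0.5,0.5,-1.5],"yaw":-0.008},{"delta_pos":[0,0,0],"yaw":0}])

```text
t: 2.15
tcp_pos: [0.4516, 0.1458, 0.1138]
tool_rot: [0.045, 0.999, -0.001, 0.005]
force: [1.6, -0.4, -0.2]
finger_gap: 1.0
```

>>> send_rows(commands=[{"delta_pos":[-0.3,0,-1.5]},{"delta_pos":[0,0,-2]},{"delta_pos":[0,0,-1.5]},{"delta_pos":[0,0,-0.5]},{"delta_pos":[0,0,0]}])

```text
validation failed for argument at $.co...
```

>>> send_rows(commands=[{"delta_pos":[-0.3,0,-1.5],"yaw":0},{"delta_pos":[0,0,-2],"yaw":0},{"delta_pos":[0,0,-1.5],"yaw":0},{"delta_pos":[0,0,-0.5],"yaw":0},{"delta_pos":[0,0,0],"yaw":0}])

```text
t: 2.78
tcp_pos: [0.4552, 0.1463, 0.0645]
tool_rot: [0.044, 0.999, -0.0, 0.013]
force: [-0.6, -0.5, -1.4]
finger_gap: 0.997
```

>>> send_rows(commands=[{"delta_pos":[-0.6,0,-0.4],"yaw":0},{"delta_pos":[-0.2,0,-0.3],"yaw":0},{"delta_pos":[0,0,0],"yaw":0}])

```text
t: 3.15
tcp_pos: [0.4475, 0.1464, 0.0587]
tool_rot: [0.044, 0.999, -0.0, 0.015]
force: [0.1, -0.7, -0.6]
finger_gap: 0.998
```

>>> send_rows(commands=[{"delta_pos":[0,0,-0.3],"yaw":0},{"delta_pos":[0,0,0],"yaw":0},{"delta_pos":[0,0,0],"yaw":0},{"delta_pos":[0,0,0],"yaw":0},{"delta_pos":[0,0,0],"yaw":0},{"delta_pos":[0,0,0],"yaw":0}], grip=1, force=20)

```text
t: 3.9
tcp_pos: [0.4478, 0.1464, 0.0557]
tool_rot: [0.044, 0.999, -0.0, 0.015]
force: [-0.7, 0.2, -0.3]
finger_gap: 0.135
```

>>> send_rows(commands=[{"delta_pos":[0.13,1.4,0],"yaw":0},{"delta_pos":[0.13,1.4,0],"yaw":0},{"delta_pos":[0.13,1.3,0],"yaw":0},{"delta_pos":[0,0,0],"yaw":0}])

```text
t: 4.4
tcp_pos: [0.4518, 0.1906, 0.0557]
tool_rot: [0.043, 0.999, -0.0, 0.015]
force: [-0.4, 0.1, 0.9]
finger_gap: 0.14
```

>>> send_rows(commands=[{"delta_pos":[0,-0.3,0],"yaw":0},{"delta_pos":[0,0,0],"yaw":0}])

```text
t: 4.65
tcp_pos: [0.4516, 0.1882, 0.0557]
tool_rot: [0.043, 0.999, -0.0, 0.015]
force: [-0.7, -0.9, 0.1]
finger_gap: 0.139
```

Run:
```python
from h import *
import pickle
s=manip.sense();im=manip.snapshot('wrist');cv2.imwrite('pics/w2.png',im);pickle.dump(s,open('w2.pkl','wb'))
print(s['tcp_pos'],s['tool_rot'],proj('wrist',[.4529,.1873,.079],s),proj('wrist',[.4748,.1848,.051],s))
cv2.imwrite('pics/w2b.png',cv2.resize(im,(800,600),interpolation=cv2.INTER_CUBIC))
```

```text
[0.45161045 0.18819962 0.05565791] [ 4.30662420e-02  9.98963431e-01 -4.07518603e-05  1.47431777e-02] [253.54541646 257.19678516] [252.65536732 263.74460243]
```

View pics/w2b.png

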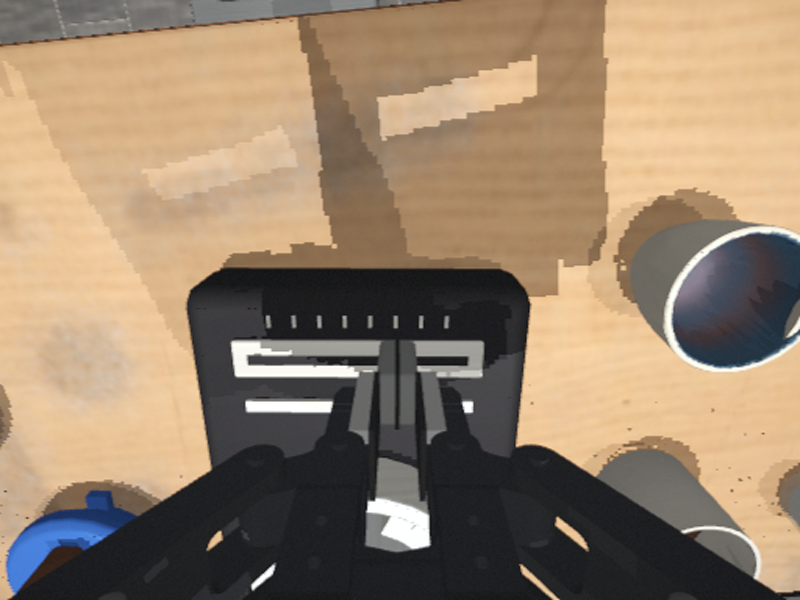

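w2: the slider line is at (398,385), gripped, about 0.8 mm past the target. I'll nudge it back, release, rise and check.

>>> send_rows(commands=[{"delta_pos":[0,-0.08,0],"yaw":0},{"delta_pos":[0,0,0],"yaw":0}])

```text
t: 4.95
tcp_pos: [0.4516, 0.1871, 0.0557]
tool_rot: [0.044, 0.999, 0.0, 0.015]
force: [-0.5, 1.8, 0.3]
finger_gap: 0.139
```

>>> send_rows(commands=[{"delta_pos":[0,0,0],"yaw":0},{"delta_pos":[0,0,0],"yaw":0},{"delta_pos":[0,0,0],"yaw":0},{"delta_pos":[0,0,2],"yaw":0},{"delta_pos":[0,0,3],"yaw":0},{"delta_pos":[0,0,3],"yaw":0},{"delta_pos":[0,0,0],"yaw":0}], grip=-1)

```text
t: 5.82
tcp_pos: [0.4514, 0.1859, 0.1371]
tool_rot: [0.044, 0.999, -0.001, 0.014]
force: [0.4, 0.7, -0.3]
finger_gap: 1.001
```

Run:
```python
from h import *
import pickle
s=manip.sense();im=manip.snapshot('wrist');cv2.imwrite('pics/w3.png',im);pickle.dump(s,open('w3.pkl','wb'))
print(s['tcp_pos'],s['tool_rot'])
p=proj('wrist',[.4529,.1873,.079],s).astype(int);print(p)
x,y=p[0]-60,p[1]-45;print(x,y)
cv2.imwrite('pics/w3b.png',cv2.resize(im[y:y+90,x:x+120],None,fx=6,fy=6,interpolation=cv2.INTER_CUBIC))
```

```text
[0.45140894 0.18592876 0.13710336] [ 4.38220697e-02  9.98941225e-01 -5.62088364e-04  1.39906909e-02]
[256 201]
196 156
```

View pics/w3b.png

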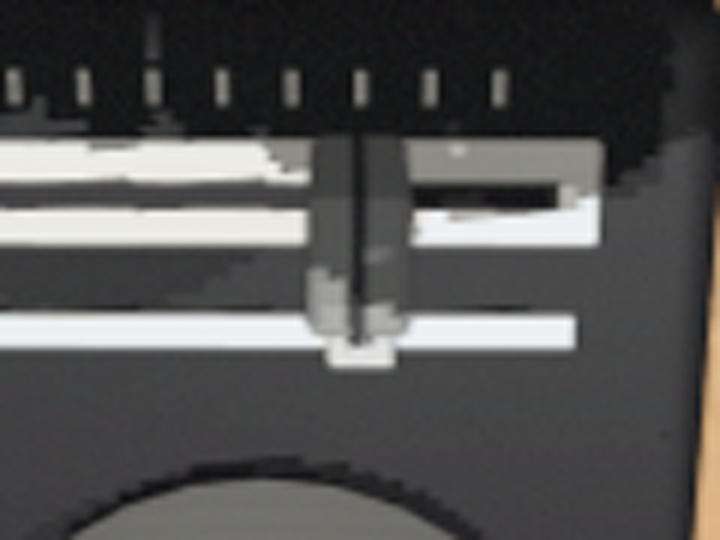

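Slider line at column 358 and rider centre at column 361, so they are level within about 0.7 mm. On to the lid.

>>> send_rows(commands=[{"delta_pos":[0.2,-4.6,0.3],"yaw":0},{"delta_pos":[0.2,-4.6,0.3],"yaw":0},{"delta_pos":[0.2,-4.6,0.3],"yaw":0},{"delta_pos":[0.2,-4.6,0.3],"yaw":0},{"delta_pos":[0.2,-4.6,0.3],"yaw":0},{"delta_pos":[0.2,-4.6,0],"yaw":0},{"delta_pos":[0.2,-4.6,0],"yaw":0},{"delta_pos":[0.2,-4.6,0],"yaw":0},{"delta_pos":[0,0,0],"yaw":0}])

```text
t: 7.0
tcp_pos: [0.4596, -0.192, 0.1405]
tool_rot: [0.042, 0.999, 0.002, 0.004]
force: [0.7, 0.2, 0.3]
finger_gap: 1.001
```

Run:
```python
from h import *
import pickle
s=manip.sense();im=manip.snapshot('wrist');cv2.imwrite('pics/w4.png',im);pickle.dump(s,open('w4.pkl','wb'))
print(s['tcp_pos'],s['tool_rot'])
cv2.imwrite('pics/w4b.png',cv2.resize(im,(800,600),interpolation=cv2.INTER_CUBIC))
```

```text
[ 0.45957559 -0.19200004  0.1404686 ] [0.04249021 0.99908632 0.00164515 0.00429055]
```

View pics/w4b.png

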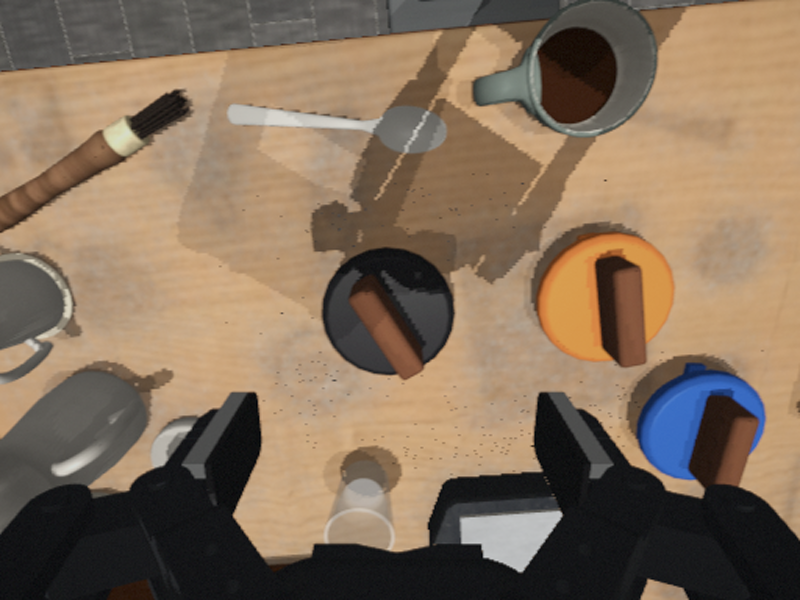

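w4: black lid cap centre at about (388,311). Its bar runs from (362,288) to (414,372), with the orange lid at (607,298) and the blue at (703,425) clear of it.

Run:
```python
from h import *
import pickle
s=pickle.load(open('w4.pkl','rb'));im=cv2.imread('pics/w4.png')
hsv=cv2.cvtColor(im,cv2.COLOR_BGR2HSV);roi=np.zeros(im.shape[:2],np.uint8);cv2.circle(roi,(248,199),48,255,-1)
m=((hsv[...,0]<12)&(hsv[...,1]>90)&(hsv[...,2]>50)&(roi>0)).astype(np.uint8)*255
# unproject the bar silhouette onto z=.06 ; cap onto z=.03
cs=max(cv2.findContours(m,0,2)[0],key=cv2.contourArea)[:,0]
print('area',m.sum()/255,cs.min(0),cs.max(0),np.unique(hsv[...,2][m>0])[[0,-1]])
P=np.array([ray('wrist',q,.06,s)[:2] for q in cs]);r=cv2.minAreaRect((P*1000).astype(np.float32));print(r);print(cv2.boxPoints(r))
cap=((hsv[...,2]<75)&(cv2.circle(np.zeros(im.shape[:2],np.uint8),(248,199),44,255,-1)>0)).astype(np.uint8)*255
cap|=m;cap=cv2.morphologyEx(cap,cv2.MORPH_OPEN,np.ones((9,9)))
cc=max(cv2.findContours(cap,0,2)[0],key=cv2.contourArea)[:,0]
Q=np.array([ray('wrist',q,.03,s)[:2] for q in cc]);print('cap',cv2.fitEllipse((Q*1000).astype(np.float32)),'hand',ray('wrist',(388*.64,311*.64),.028,s))
a=ray('wrist',(381*.64,318*.64),.06,s);e=[ray('wrist',(u*.64,v*.64),.06,s) for u,v in [(360,299),(413,373)]];print(e,np.degrees(np.arctan2(*(e[1]-e[0])[[1,0]])))
```

```text
area 1135.0 [223 183] [270 242] [ 51 144]
((478.76806640625, -199.67591857910156), (58.21442794799805, 16.406538009643555), 26.596826553344727)
[[ 449.06833 -205.37231]
 [ 456.41367 -220.0427 ]
 [ 508.4678  -193.97952]
 [ 501.12247 -179.30914]]
cap ((477.39312744140625, -199.28831481933594), (79.78033447265625, 81.67548370361328), 94.09358215332031) hand [ 0.47695093 -0.19917041  0.028     ]
[array([ 0.45743668, -0.21212967,  0.06      ]), array([ 0.50428403, -0.18686605,  0.06      ])] 28.336880969874784
```

Lid bar centre (0.478,-0.1995), axis 26.6°, size 58×16 mm, which matches the description. I turn +0.55 rad and centre above it.

>>> send_rows(commands=[{"delta_pos":[0.5,-0.2,0],"yaw":0.14},{"delta_pos":[0.5,-0.2,0],"yaw":0.14},{"delta_pos":[0.5,-0.2,-1],"yaw":0.14},{"delta_pos":[0.3,-0.2,-1],"yaw":0.13},{"delta_pos":[0,0,0],"yaw":0}])

```text
t: 7.68
tcp_pos: [0.4713, -0.1876, 0.115]
tool_rot: [-0.242, 0.97, 0.009, -0.004]
force: [0.4, -0.2, 0.3]
finger_gap: 0.997
```

```bash
cat > st.py <<'E'
from h import *
s=manip.sense();m=R.from_quat(s['tool_rot']).as_matrix()
print(np.round(s['tcp_pos'],4),'ty',np.degrees(np.arctan2(m[1,1],m[0,1])).round(2),'z',m[:,2].round(3),'q6',s['q'][5],'grasp',np.round(s['tcp_pos']-.019*m[:,2],4))
E
python3 st.py
```

```text
[ 0.4713 -0.1876  0.115 ] ty 117.99 z [-0.012  0.016 -1.   ] q6 -2.6684650146738753 grasp [ 0.4716 -0.1879  0.134 ]
```

>>> send_rows(commands=[{"delta_pos":[0.4,-0.7,-1.5],"yaw":-0.024},{"delta_pos":[0.2,-0.5,-1.5],"yaw":0},{"delta_pos":[0,0,0],"yaw":0}])

```text
t: 8.05
tcp_pos: [0.477, -0.1985, 0.0826]
tool_rot: [-0.228, 0.974, 0.01, -0.004]
force: [0.0, -0.8, -0.0]
finger_gap: 1.001
```

```bash
python3 st.py
```

```text
[ 0.477  -0.1985  0.0826] ty 116.41 z [-0.013  0.017 -1.   ] q6 -2.6534734557393382 grasp [ 0.4772 -0.1988  0.1016]
```

>>> send_rows(commands=[{"delta_pos":[0.05,-0.05,-1.5],"yaw":0},{"delta_pos":[0,0,-1.5],"yaw":0},{"delta_pos":[0,0,-1.1],"yaw":0},{"delta_pos":[0,0,0],"yaw":0}])

```text
t: 8.55
tcp_pos: [0.477, -0.199, 0.0383]
tool_rot: [-0.228, 0.974, 0.01, -0.005]
force: [0.4, -0.2, -0.9]
finger_gap: 1.0
```

```bash
python3 st.py
```

```text
[ 0.477  -0.199   0.0383] ty 116.33 z [-0.014  0.018 -1.   ] q6 -2.654521000969805 grasp [ 0.4772 -0.1993  0.0573]
```

>>> send_rows(commands=[{"delta_pos":[0.1,0,-0.35],"yaw":0},{"delta_pos":[0,0,0],"yaw":0}])

```text
t: 8.8
tcp_pos: [0.4783, -0.1991, 0.0348]
tool_rot: [-0.228, 0.974, 0.01, -0.005]
force: [-0.4, -0.2, -0.5]
finger_gap: 1.005
```

>>> send_rows(commands=[{"delta_pos":[0,0,0],"yaw":0},{"delta_pos":[0,0,0],"yaw":0},{"delta_pos":[0,0,0],"yaw":0},{"delta_pos":[0,0,0],"yaw":0},{"delta_pos":[0,0,0],"yaw":0},{"delta_pos":[0,0,0],"yaw":0}], grip=1, force=60)

```text
t: 9.55
tcp_pos: [0.4792, -0.1999, 0.0361]
tool_rot: [-0.228, 0.974, 0.009, -0.004]
force: [0.5, -0.3, 0.3]
finger_gap: 0.137
```

```bash
python3 st.py
```

```text
[ 0.4792 -0.1999  0.0361] ty 116.35 z [-0.011  0.016 -1.   ] q6 -2.653461054641159 grasp [ 0.4794 -0.2002  0.0551]
```

>>> send_rows(commands=[{"delta_pos":[0,0,3],"yaw":0},{"delta_pos":[0,0,4],"yaw":0},{"delta_pos":[0,0,4],"yaw":0},{"delta_pos":[0.8,4.2,0.5],"yaw":-0.09},{"delta_pos":[0.8,4.2,0],"yaw":-0.09},{"delta_pos":[0.8,4.2,0],"yaw":-0.09},{"delta_pos":[0.8,4.2,0],"yaw":-0.09},{"delta_pos":[0.8,4.2,0],"yaw":-0.09},{"delta_pos":[0.8,4.2,0],"yaw":-0.09},{"delta_pos":[0,0,0],"yaw":0}])

```text
t: 10.8
tcp_pos: [0.5239, 0.0611, 0.1507]
tool_rot: [0.051, 0.999, 0.013, -0.003]
force: [-0.2, -0.7, -0.9]
finger_gap: 0.136
```

```bash
python3 st.py
```

```text
[0.5239 0.0611 0.1507] ty 84.15 z [-0.005  0.026 -1.   ] q6 -1.5985234240643738 grasp [0.524  0.0606 0.1697]
```

>>> send_rows(commands=[{"delta_pos":[0.6,2.6,0],"yaw":0.0},{"delta_pos":[0.6,2.6,0],"yaw":0.0},{"delta_pos":[0.6,2.6,0],"yaw":0.01},{"delta_pos":[0.5,1.6,0],"yaw":0.0},{"delta_pos":[0,0,0],"yaw":0}])

```text
t: 11.42
tcp_pos: [0.5451, 0.154, 0.1484]
tool_rot: [0.046, 0.999, 0.011, -0.006]
force: [-0.4, -0.7, -2.6]
finger_gap: 0.135
```

```bash
python3 st.py;  python3 - <<'E'
from h import *
import pickle
s=manip.sense();im=manip.snapshot('wrist');cv2.imwrite('pics/w5.png',im);pickle.dump(s,open('w5.pkl','wb'))
cv2.imwrite('pics/w5b.png',cv2.resize(im,(800,600),interpolation=cv2.INTER_CUBIC))
E
```

```text
[0.5451 0.154  0.1484] ty 84.76 z [-0.012  0.023 -1.   ] q6 -1.4306917133536108 grasp [0.5453 0.1535 0.1674]
```

View pics/w5b.png

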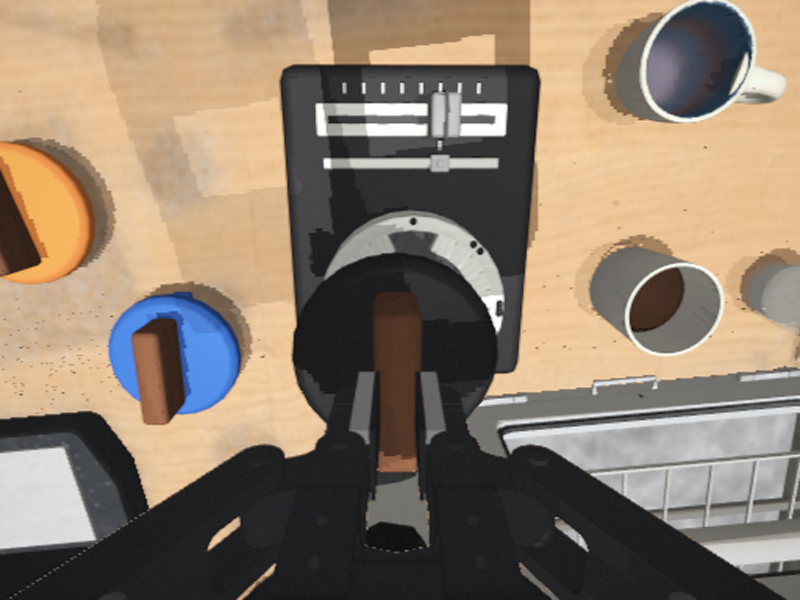

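w5: lid held squarely, bar from (398,293) to (397,465); near slot dot at (413,221); slider line (445) and rider (440) stand level allowing for view angle.

Run:
```python
from h import *
import pickle
s=pickle.load(open('w5.pkl','rb'));T=R.from_quat(s['tool_rot']).as_matrix();k=.64
def intool(u,v,zt): # ray hit with plane tool z = zt
    c=manip.get_calibration('wrist');M=c['mount'];d=M[:3,:3]@[(u-c['cx'])/c['fx'],(v-c['cy'])/c['fy'],1];o=M[:3,3]
    return o+d*(zt-o[2])/d[2]
zt=-.024
a=intool(398*k,294*k,zt);b=intool(397*k,458*k,zt);print('bar ends in tool',a,b,(a+b)/2)
l=intool(294*k,352*k,.002);r=intool(497*k,352*k,.002);print('cap widest',l,r)
d1=ray('wrist',(413*k,221*k),.072,s);print('near dot',d1,'two dots',ray('wrist',(476*k,247*k),.072,s))
X=np.array([np.cos(-.0925),np.sin(-.0925)]);print('centre from dot',d1[:2]+.0465*X)
```

```text
bar ends in tool [ 0.0360711  -0.00016558 -0.024     ] [-0.02380747 -0.00049006 -0.024     ] [ 0.00613182 -0.00032782 -0.024     ]
cap widest [ 0.004875   -0.03985542  0.002     ] [0.00486916 0.03771658 0.002     ]
near dot [0.50145056 0.16728513 0.072     ] two dots [0.51784316 0.19862748 0.072     ]
centre from dot [0.54775177 0.16299001]
```

Run:
```python
from h import *
im=cv2.imread('pics/w5.png')
for v in range(182,308,2): print(v,im[v,250:258].mean(0).round(0).astype(int),end=' ')
c=manip.get_calibration('wrist');Mi=np.linalg.inv(c['mount'])
print()
for off in (0,.003,.006):
  for x,z in [(.03+off,.006),(.03+off,-.024),(-.03+off,-.024)]:
    q=Mi@[x,0,z,1];print(off,x,z,(c['fy']*q[1]/q[2]+c['cy']).round(1))
```

```text
182 [31 29 29] 184 [30 29 29] 186 [30 29 29] 188 [28 38 56] 190 [29 38 57] 192 [29 40 60] 194 [31 41 62] 196 [29 39 59] 198 [30 41 60] 200 [30 40 61] 202 [36 48 72] 204 [39 52 80] 206 [40 54 82] 208 [40 54 83] 210 [40 54 83] 212 [40 54 83] 214 [40 54 83] 216 [40 54 83] 218 [40 54 83] 220 [40 55 84] 222 [40 54 83] 224 [40 54 83] 226 [40 54 83] 228 [39 54 82] 230 [40 54 83] 232 [40 54 83] 234 [40 54 83] 236 [40 55 84] 238 [40 55 84] 240 [40 55 84] 242 [40 54 84] 244 [40 55 84] 246 [40 55 84] 248 [40 55 84] 250 [40 55 84] 252 [40 55 83] 254 [40 55 83] 256 [40 55 83] 258 [40 55 82] 260 [39 54 82] 262 [40 54 82] 264 [39 54 83] 266 [40 54 83] 268 [40 54 82] 270 [40 54 82] 272 [40 55 83] 274 [39 54 82] 276 [39 53 81] 278 [39 52 79] 280 [38 51 79] 282 [38 51 79] 284 [38 52 79] 286 [38 52 79] 288 [38 52 79] 290 [38 51 79] 292 [ 65  88 134] 294 [ 71  97 146] 296 [ 78 106 159] 298 [ 78 107 159] 300 [ 76 103 155] 302 [54 56 66] 304 [52 52 51] 306 [52 52 51] 
0 0.03 0.006 183.0
0 0.03 -0.024 200.0
0 -0.03 -0.024 302.6
0.003 0.033 0.006 178.0
0.003 0.033 -0.024 194.2
0.003 -0.027 -0.024 298.1
0.006 0.036 0.006 173.0
0.006 0.036 -0.024 188.3
0.006 -0.024 -0.024 293.4
```

Bar edges put the lid axis within 1 mm of the TCP. I move over the socket at (0.548,0.163) and come down; seated TCP z should be about 0.089.

>>> send_rows(commands=[{"delta_pos":[0.27,0.9,-1],"yaw":0},{"delta_pos":[0,0,-1],"yaw":0},{"delta_pos":[0,0,0],"yaw":0}])

```text
t: 11.85
tcp_pos: [0.5467, 0.1607, 0.1263]
tool_rot: [0.047, 0.999, 0.01, -0.008]
force: [-0.0, -0.3, -2.4]
finger_gap: 0.133
```

```bash
python3 st.py
```

```text
[0.5467 0.1607 0.1263] ty 84.59 z [-0.015  0.022 -1.   ] q6 -1.4162845909762116 grasp [0.547  0.1603 0.1453]
```

>>> send_rows(commands=[{"delta_pos":[0.15,0.2,-0.6],"yaw":0},{"delta_pos":[0,0,-0.6],"yaw":0},{"delta_pos":[0,0,0],"yaw":0}])

```text
t: 12.22
tcp_pos: [0.5483, 0.1623, 0.1133]
tool_rot: [0.047, 0.999, 0.01, -0.008]
force: [0.3, -0.5, -2.5]
finger_gap: 0.135
```

```bash
python3 st.py
```

```text
[0.5483 0.1623 0.1133] ty 84.55 z [-0.015  0.022 -1.   ] q6 -1.4138077364801076 grasp [0.5486 0.1619 0.1323]
```

>>> send_rows(commands=[{"delta_pos":[0,0.03,-0.4],"yaw":0},{"delta_pos":[0,0,-0.4],"yaw":0},{"delta_pos":[0,0,-0.4],"yaw":0},{"delta_pos":[0,0,-0.4],"yaw":0},{"delta_pos":[0,0,0],"yaw":0}])

```text
t: 12.85
tcp_pos: [0.5485, 0.1626, 0.0964]
tool_rot: [0.047, 0.999, 0.01, -0.008]
force: [-0.3, -0.5, -2.4]
finger_gap: 0.137
```

Entering freely (past 0.107 with no contact). On down.

>>> send_rows(commands=[{"delta_pos":[0,0,-0.3],"yaw":0},{"delta_pos":[0,0,-0.3],"yaw":0},{"delta_pos":[0,0,-0.2],"yaw":0},{"delta_pos":[0,0,0],"yaw":0}])

```text
t: 13.35
tcp_pos: [0.5485, 0.1625, 0.0891]
tool_rot: [0.047, 0.999, 0.01, -0.008]
force: [0.5, 0.2, -0.9]
finger_gap: 0.135
```

```bash
python3 st.py
```

```text
[0.5485 0.1625 0.0891] ty 84.56 z [-0.014  0.021 -1.   ] q6 -1.4152912302405467 grasp [0.5488 0.1621 0.1081]
```

>>> send_rows(commands=[{"delta_pos":[0,0,-0.2],"yaw":0},{"delta_pos":[0,0,-0.2],"yaw":0}])

```text
t: 13.6
tcp_pos: [0.5485, 0.1625, 0.0888]
tool_rot: [0.047, 0.999, 0.01, -0.007]
force: [-4.9, 0.1, 14.8]
finger_gap: 0.136
```

>>> send_rows(commands=[{"delta_pos":[0,0,-0.05],"yaw":-0.08},{"delta_pos":[0,0,-0.05],"yaw":-0.08},{"delta_pos":[0,0,-0.05],"yaw":-0.08},{"delta_pos":[0,0,-0.05],"yaw":-0.08},{"delta_pos":[0,0,-0.05],"yaw":-0.05}])

```text
t: 14.22
tcp_pos: [0.5497, 0.1646, 0.0891]
tool_rot: [0.234, 0.972, 0.013, -0.003]
force: [-1.3, -0.5, 3.4]
finger_gap: 0.135
```

```bash
python3 st.py; python3 -c "
from station import manip;s=manip.sense();print(s['force'],s['ft_torque'])"
```

```text
[0.5497 0.1646 0.0891] ty 62.88 z [ 0.001  0.026 -1.   ] q6 -1.039026249686838 grasp [0.5497 0.1641 0.1081]
[-1.30086725 -0.45753893  3.43451027] [-0.15038441  0.24596036  0.20842038]
```

>>> send_rows(commands=[{"delta_pos":[-0.06,-0.1,-0.05],"yaw":-0.08},{"delta_pos":[-0.06,-0.08,-0.05],"yaw":-0.08},{"delta_pos":[-0.04,-0.06,-0.05],"yaw":-0.08},{"delta_pos":[-0.03,-0.05,-0.05],"yaw":-0.07},{"delta_pos":[0,0,-0.05],"yaw":-0.0}])

```text
t: 14.85
tcp_pos: [0.5504, 0.1642, 0.089]
tool_rot: [0.384, 0.923, 0.016, 0.003]
force: [-2.2, -1.3, 3.9]
finger_gap: 0.137
```

```bash
python3 st.py; python3 -c "
from station import manip;s=manip.sense();print(s['force'],s['ft_torque'])"
```

```text
[0.5504 0.1642 0.089 ] ty 44.8 z [ 0.017  0.027 -1.   ] q6 -0.7242372458843126 grasp [0.5501 0.1637 0.108 ]
[-2.18373158 -1.28498303  3.85492547] [-0.1195743   0.42070497  0.18608926]
```

>>> send_rows(commands=[{"delta_pos":[-0.06,-0.04,-0.05],"yaw":-0.05},{"delta_pos":[-0.06,-0.04,-0.05],"yaw":-0.04},{"delta_pos":[0,0,-0.05],"yaw":0},{"delta_pos":[0,0,0],"yaw":0}])

```text
t: 15.35
tcp_pos: [0.5503, 0.164, 0.089]
tool_rot: [0.423, 0.906, 0.016, 0.005]
force: [-0.3, 0.5, 1.0]
finger_gap: 0.135
```

```bash
python3 st.py
python3 - <<'E'
from h import *
s=manip.sense();print(s['force'],s['ft_torque'])
a=manip.snapshot('wrist');b=manip.snapshot('top');c=manip.snapshot('scene')
pt=proj('top',[.548,.163,.08]).astype(int);ps=proj('scene',[.548,.163,.08]).astype(int);print(pt,ps)
f=lambda i,p:cv2.resize(i[p[1]-38:p[1]+38,p[0]-50:p[0]+50],(400,300),interpolation=cv2.INTER_CUBIC)
cv2.imwrite('pics/w6.png',np.vstack([cv2.resize(a[60:252,60:452],(784,300+0)),np.hstack([f(b,pt),f(c,ps)])[:, :784]]) if False else np.vstack([cv2.resize(a[40:300,80:430],(800,594)) ]))
cv2.imwrite('pics/ts.png',np.hstack([f(b,pt),f(c,ps)]))
E
```

```text
[0.5503 0.164  0.089 ] ty 39.99 z [ 0.022  0.025 -0.999] q6 -0.637955027133109 grasp [0.5499 0.1635 0.108 ]
[-0.3260029   0.52249227  0.9966731 ] [0.05197899 0.17503305 0.31442212]
[227 175] [217 191]
```

View pics/w6.png

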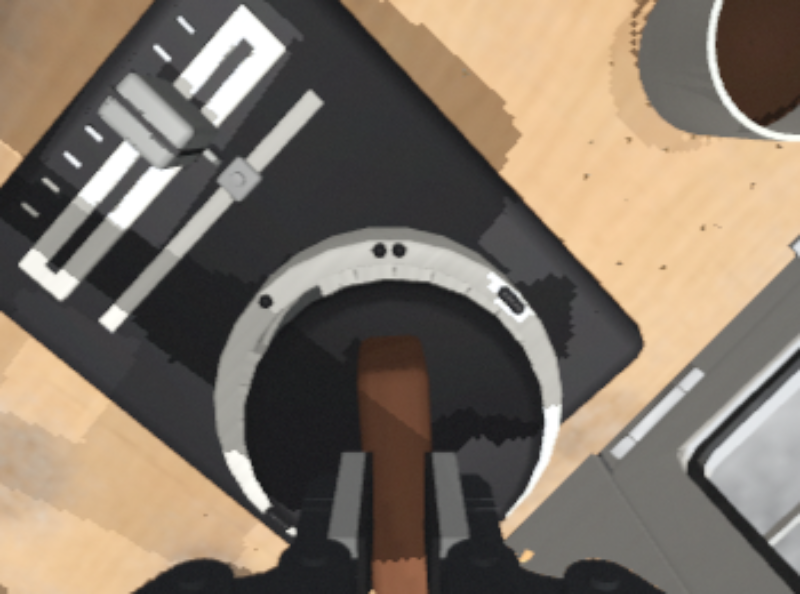

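w6: the bar points at the two dots (389,250), the cap sits level inside the rim, and the slider is still beside the rider. I take up the pin play with a last small nudge, then do a hold check.

>>> send_rows(commands=[{"delta_pos":[0,0,-0.05],"yaw":-0.02},{"delta_pos":[0,0,-0.05],"yaw":0},{"delta_pos":[0,0,-0.05],"yaw":0},{"delta_pos":[0,0,-0.05],"yaw":0},{"delta_pos":[0,0,-0.05],"yaw":0},{"delta_pos":[0,0,-0.05],"yaw":0},{"delta_pos":[0,0,-0.05],"yaw":0},{"delta_pos":[0,0,-0.05],"yaw":0}])

```text
t: 16.5
tcp_pos: [0.5504, 0.164, 0.0889]
tool_rot: [0.43, 0.903, 0.016, 0.006]
force: [-1.9, 0.2, 6.0]
finger_gap: 0.137
```

```bash
python3 st.py
```

```text
[0.5504 0.164  0.0889] ty 39.02 z [ 0.024  0.024 -0.999] q6 -0.6191276932448627 grasp [0.5499 0.1636 0.1079]
```

View pics/ts.png

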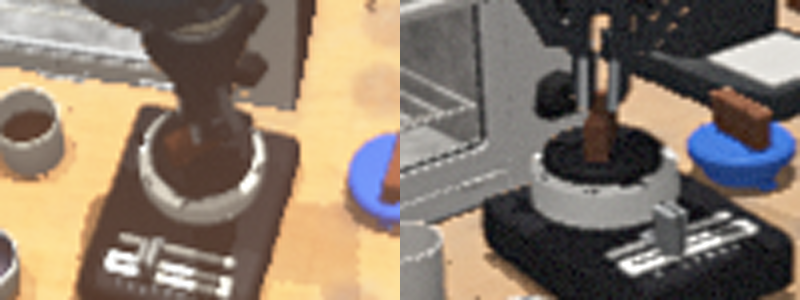

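Both side views show the cap down on the collar, gripped, with the neighbours in place; the angle held for the last second at about 45.7°.

```bash
python3 -c "
from station import manip;print(manip.sign_off())"; python3 st.py
```

```text
the job is handed in; nothing more can be done
None
the job is handed in; nothing more can be done
```

I finished the job and handed it in at about 16.5 s. The slider is level with the rider, and the lid is seated in the collar, turned to the two dots and still gripped. The sign-off gave no verdict.

- **Slider:** after I let go, the grip's line stood about 0.5–0.7 mm from the rider's centre. A later picture showed it still beside the rider.
- **Seating:** the lid went in through the slots without contact. It stopped firmly at TCP height 0.089 m, as expected for fully seated, with about 15 N of downward force. I kept about 6 N of push on it at the end.
- **Turn:** the tool turned the lid about 45.7° clockwise and held that angle for the last second. The pins' play may leave the drive ring 1–3° behind the lid. At about 44.7°, before the last 1° nudge, a picture showed the bar pointing at the two dots.
- **Known error:** the tool leaned 1–2° through much of the lid work and at the end, which I could not command away.
- **Other things:** I never moved near the glass or the shaker. The nearby cups and the blue lid looked undisturbed in the last pictures.

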